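Lock a relief printing block in the proofing bed with its hand-cranked cam

TASK

Get the wooden printing block ready for inking: lay it flat, relief up, in the lock-up bed between the head fence and the sprung pad, on the centre line and square to the fence, and let go of it. Then crank the camshaft clockwise (seen from above) until the follower roller rests on the cam's flat dwell, so that the pad holds the block tight against the fence by itself after you have let go of the crank. The crank grows heavy on the rise and goes light in the dwell: stop there, do not force the crank against its end stop, and leave the other things on the table alone.

Things in the scene. Friction and masses are not known exactly. Their poses are not given: they have to be found in the camera images.
- bed: Lock-up bed: aluminium plate 150 x 330 x 12 mm lying fixed on the table, top face 12 mm up. Origin: table level, on the long centre line; y runs along the plate from the head fence (plate end at y = -190 mm) to the camshaft (other end at y = +140), x across. Fence: steel bar 120 mm wide, its clamping face at y = -160, top 32 mm up. The block lies on the plate between fence and pad, about x = 0.
- pad_face (a point): Middle of the clamping face of the sprung steel pad (110 mm wide, 19 mm high), which faces the fence. Drawn back, as at the start, it stands at bed y = -53 mm, so 107 mm clear of the fence. The follower carriage pushes it towards the fence through two coil springs; once it meets the block it stands still while the springs go on being compressed.
- shaft_axis (a point): Point on the upright camshaft's axis, at table level (bed x = 0, y = 73 mm). On the shaft, 24 to 39 mm up, sits the steel plate cam: base circle 22 mm, spiral rise, then the dwell, an arc of constant 35 mm radius. It pushes the 22 mm roller of the carriage towards the fence. Above the cam is the crank.
- crank: Steel crank arm on top of the camshaft, 51 to 60 mm up, 75 mm from shaft axis to handle axis; hub up to 67 mm. Origin: on the shaft axis at table level, x along the arm to the handle. It is pinch-bolted to the shaft at an angle to the cam that differs each time, so its angle does not tell where the dwell is.
- crank_handle (a point): Centre of the upright black crank handle, 91 mm up (it spans 62 to 120 mm, 25 mm thick, spins freely on its pin). Force along its circle, clockwise: 1 N or less on the base circle, 1 to 2 N on the first part of the rise, 3 to 8 N climbing once the pad meets the block, then about 2 N in the dwell. Let go on the rise, it runs back. From the start the dwell is 1.5 to 3.0 rad away and 0.3 rad long.
- end_stop: Steel pin of 8 mm, 34 mm tall, standing on the plate 45 mm from the shaft axis; origin at its foot. At the end of the dwell a dog on the cam meets it and the crank can go no further; it must not be forced there (25 N on the pin, which is about 15 N at the handle, is too much).
- block_center (a point): Centre of the printing block: loose wooden block 56 (x) x 100 (y) x 22 mm with a thin fir-tree relief on its upper face (z up), about 0.11 kg. Its 100 mm length goes along the bed's y, either way round; it is held by its 56 mm width. It starts flat on the table beside the bed.
- ink_jar: Bystander: closed jar, 64 mm wide and 75 mm tall, standing; origin under its middle.
- brush: Bystander: flat brush lying on the table with its length along its x; origin at its underside.
- stamp: Bystander: small wooden hand stamp, 45 x 60 mm, 60 mm tall with a turned knob; origin under its middle.
Things that resemble listed ones, but are neither listed nor needed, are in the scene too. What is shaped like the part that bears block_center but green or orange is not meant.

How it is judged:
By the outcome, as a careful person would: the job done as asked, in the order asked, and still so for the second after the job is handed in, with the robot touching nothing.
It also fails if it takes over 64 s, if anything falls off the work surface, if the arm or the gripper's body presses on something with over 40 N, if the wrist force passes 120 N, or if a joint passes its speed limit or range.

ROBOT

A 7-joint arm with a two-finger parallel gripper is mounted at the origin on the work surface. World frame = base frame: x ahead of the robot, y to its left, z up, the work surface at z = 0. Lengths are in m, angles in rad, forces in N, time in s.
With the tool pointing down it reaches from about 0.4 to 0.85 m from the base axis. Payload 4.5 kg.
Tool frame: the origin (TCP) lies midway between the tips of the shut fingers; the grasp point (between the pads) lies 19 mm behind it; z points along the fingers, y is the line along which they close (so a half turn about z gives the same grasp; the last joint's range is limited). The gripper opens to 88 mm and grips with 3 to 60 N. Pads are 18 mm wide; open, the fingers measure 123 mm over their backs; the gripper's body (75 mm by 187 mm) begins 45 mm behind the grasp point.
Start: joints at [1.341, 0.689, -0.195, 1.565, 0.157, 0.902, -0.215], TCP at [0.163, -0.603, 0.239] pointing down, gripper open.
Joint ranges: [-3.01, 3.01], [-0.46, 2.08], [-1.47, 1.51], [0.13, 2.56], [-1, 4.14], [0.04, 2.09], [-2.66, 2.66]. Speed limits (rad/s): [2.57, 2.57, 3.14, 3.14, 3.14, 3.14, 3.14].

INTERFACE

Orientations are given as a unit quaternion [x, y, z, w].
In Python, from plant import r gives the robot as it stands.
- The arm moves only by the tool carry_out, never from a script. Its argument "plan" is a list of rows, each an object with "rot": the turn, a rotation vector about the tool's x, y, z in rad, a list of three; "xyz": the shift along the tool's x, y, z in m, a list of three; "grip": the closure in counts, from 0 (fully open) to 255 (shut). In form: [{"rot": [wx, wy, wz], "xyz": [dx, dy, dz], "grip": grip}, ...]. A call has 1 to 8 rows; each row is the pose to reach, as a shift and turn from the pose commanded when the call began, along the tool's axes at that moment; what a row does not reach only later rows make up. A row lasts 1/12 s, in which the tool goes at most 41.7 mm and 7.16 degrees, less where a joint would pass 70% of its speed; a pose out of reach is approached as far as the arm can. A call with a gripper value outside its range is refused whole. The fingers move at their own pace and stop on an object; "squeeze" is the grip in N (left out, the last holds). Time passes only in rows, so rows that repeat a pose let the fingers close. It gives the time, the measured TCP pose, the force, the opening and the grip force at its end, in the units of the state.
- r.get_state(): the state, without advancing time (a new reading comes with each control period).
- r.snapshot(name): name is "scene" or "top" or "wrist"; returns the picture (420x560x3 uint8, red, green, blue); there is no depth.
- r.camera_params(name): a dict with "fx", "fy", "cx", "cy" (pixels), "position" and "attitude" of the camera in the world; the wrist camera has in their place "hand_eye" (4x4, takes a point from camera to tool coordinates, whose origin is the TCP and whose axes are the flange's). Camera axes: x right, y down, z forward; pixel columns grow to the right and rows downward; lengths in m; the calibration is good to about 2 mm. A picture is of the moment at which its call begins: read the wrist's pose just before it. camera_params takes no time and is no camera call.
- r.finish_job(): hands the job in; it is judged then, once.
The state is a dict: "clock": time; "q": joint angles; "qd": joint speeds; "joint_torque": joint torques, N m; "tool_pos": TCP position; "eef_rot": TCP orientation; "contact_force": force on the tool from outside, world axes, zero at the start; "moment": the same for the moment, N m; "opening": opening from 0.0 (shut) to 1.0 (fully open); "finger_force": force on a finger pad.
Only numpy, scipy, OpenCV 4.12 (cv2) and the standard library are available. Lean on these libraries where they do the work, as an engineer would, in place of code of your own. Each camera call takes 0.05 s, during which the arm holds its last target. There are 200 camera calls.

## Working session

There is one attempt and no reset: what is moved stays moved. The work goes in short steps, Python scripts to look and compute and a tool call to move; the robot and the scene stay as the last step left them, time stands still between calls to the robot, and variables do not carry over. Pictures are saved under pics/ and viewed, at most 10 in all, crops included, and the job is handed in when it is done.

Besides the shell and the picture viewer there is one more tool, called after ">>>" by a JSON object that holds its "api" and its "payload". carry_out: Moves the arm, as the interface text tells. Its arguments: {"type":"object","properties":{"plan":{"type":"array"},"squeeze":{"type":"number"}},"required":["plan"]}

```bash
mkdir -p pics; ls; python3 - <<'E'
from plant import r
import cv2,numpy as np
for n in ("scene","top"):
    im=r.snapshot(n); cv2.imwrite(f"pics/{n}0.png",im[:,:,::-1]); p=r.camera_params(n); print(n,{k:np.round(v,4).tolist() if not isinstance(v,str) else v for k,v in p.items()})
p=r.camera_params("wrist");print({k:np.round(v,4).tolist() for k,v in p.items()})
print(r.get_state())
E
```

```text
pics
scene {'fx': 477.0257, 'fy': 477.0257, 'cx': 284.0316, 'cy': 205.4368, 'position': [1.2446, 0.139, 0.7195], 'attitude': [0.5836, 0.6941, -0.3165, -0.2784]}
top {'fx': 509.6189, 'fy': 509.6189, 'cx': 282.3654, 'cy': 209.6474, 'position': [0.3231, 0.0225, 1.1456], 'attitude': [0.7138, -0.696, 0.063, -0.047]}
{'fx': 295.2185, 'fy': 295.2185, 'cx': 277.5759, 'cy': 205.9044, 'hand_eye': [[-0.0007, -0.9528, -0.3036, 0.0783], [1.0, -0.0006, -0.0005, 0.0001], [0.0003, -0.3036, 0.9528, -0.1462], [0.0, 0.0, 0.0, 1.0]]}
{'clock': 0.1, 'q': array([ 1.34079911,  0.68987561, -0.1945516 ,  1.56621057,  0.15732548,
        0.90250245, -0.21510927]), 'qd': array([ 0.00103642, -0.00390341, -0.00035989, -0.00354546,  0.00233122,
       -0.00074548, -0.00078216]), 'joint_torque': array([-3.59481317e-03, -5.28501749e+01, -1.27155114e+00, -1.53838027e+01,
       -5.25181065e-02,  1.98386268e-03,  4.09987274e-05]), 'tool_pos': array([ 0.16279282, -0.60285563,  0.23801418]), 'eef_rot': array([ 9.91306854e-01,  1.31567783e-01, -1.63731536e-04, -7.83343677e-04]), 'contact_force': array([ 0.24831211,  0.33198046, -0.83793509]), 'moment': array([-0.02439943, -0.03903951,  0.00689741]), 'finger_force': 0.0, 'opening': 0.9960695532590419}
```

View pics/top0.png

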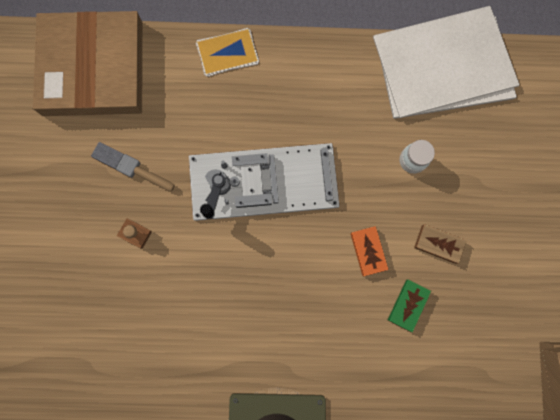

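View pics/scene0.png

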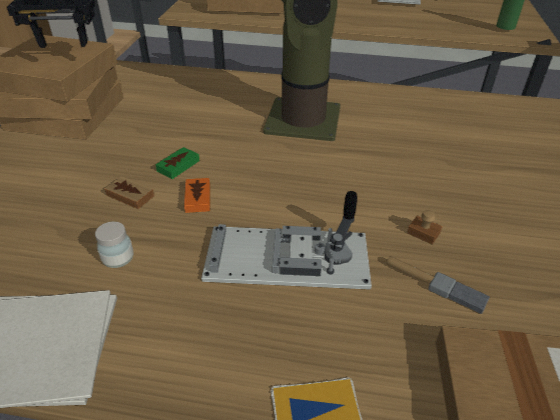

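Candidates in the top view: the plain wooden block at (441,244), the orange one at (370,251), the green one at (410,306), and the small stamp at (135,233). By the description, the wooden block at (441,244) is the right one. The bed spans about (190–338, 145–220) with the fence at its right end, and the crank handle is at about (208,211).

```bash
cat > h.py <<'E'
from plant import r
import numpy as np, cv2
from scipy.spatial.transform import Rotation as R
def cam(n,st=None):
    p=r.camera_params(n)
    if n!="wrist": return p,np.array(p["position"]),R.from_quat(p["attitude"]).as_matrix()
    st=st or r.get_state(); H=np.array(p["hand_eye"]); A=R.from_quat(st["eef_rot"]).as_matrix()
    return p,A@H[:3,3]+st["tool_pos"],A@H[:3,:3]
def ray(c,px,z):
    p,o,A=c; px=np.atleast_2d(px).astype(float)
    d=np.c_[(px[:,0]-p["cx"])/p["fx"],(px[:,1]-p["cy"])/p["fy"],np.ones(len(px))]@A.T
    return o+d*((z-o[2])/d[:,2])[:,None]
def proj(c,P):
    p,o,A=c; q=(np.atleast_2d(P)-o)@A
    return np.c_[q[:,0]/q[:,2]*p["fx"]+p["cx"],q[:,1]/q[:,2]*p["fy"]+p["cy"]]
E
python3 - <<'E'
from h import *
im=cv2.imread("pics/top0.png"); c=cam("top")
hsv=cv2.cvtColor(im,cv2.COLOR_BGR2HSV)
m=((hsv[...,1]<40)&(hsv[...,2]>90)).astype(np.uint8); m[:135]=0;m[230:]=0;m[:,:180]=0;m[:,350:]=0
m=cv2.morphologyEx(m,cv2.MORPH_CLOSE,np.ones((5,5)))
k=max(cv2.findContours(m,0,1)[0],key=cv2.contourArea); b=cv2.boxPoints(cv2.minAreaRect(k))
P=ray(c,b,.012);print(b,P.round(4),np.linalg.norm(P-np.roll(P,1,0),axis=1),P.mean(0))
a=cv2.resize(im[135:230,180:350],None,fx=4.5,fy=4.5,interpolation=cv2.INTER_CUBIC)[:,:765]
d=cv2.resize(im[215:275,400:480],None,fx=2.6,fy=2.6,interpolation=cv2.INTER_CUBIC)
o=np.zeros((600,800,3),np.uint8);o[:a.shape[0],:a.shape[1]]=a;o[440:440+156,:208]=d
cv2.imwrite("pics/crop1.png",o)
# block vs. table: 
for s in (im[244,405:480],hsv[244,405:480]): print(s[::3].tolist())
E
```

```text
[[187.55592 155.15234]
 [333.08673 142.67828]
 [338.65643 207.65802]
 [193.12561 220.13208]] [[ 0.6212  0.2179  0.012 ]
 [ 0.6607 -0.1145  0.012 ]
 [ 0.5093 -0.1283  0.012 ]
 [ 0.4722  0.1977  0.012 ]] [0.15034339 0.3346997  0.15203078 0.32811295] [0.56584132 0.04319633 0.012     ]
[[95, 131, 162], [97, 133, 164], [95, 131, 162], [88, 122, 153], [58, 85, 117], [83, 113, 141], [83, 113, 142], [84, 116, 145], [86, 118, 147], [77, 107, 133], [31, 43, 73], [39, 55, 82], [32, 44, 74], [38, 54, 90], [32, 48, 79], [29, 42, 72], [32, 46, 76], [79, 108, 134], [79, 108, 133], [78, 109, 134], [67, 93, 116], [81, 111, 138], [92, 128, 159], [93, 128, 158], [92, 127, 158]]
[[16, 105, 162], [16, 104, 164], [16, 105, 162], [16, 108, 153], [14, 129, 117], [16, 105, 141], [15, 106, 142], [16, 107, 145], [16, 106, 147], [16, 107, 133], [9, 147, 73], [11, 134, 82], [9, 145, 74], [9, 147, 90], [10, 152, 79], [9, 152, 72], [10, 148, 76], [16, 105, 134], [16, 104, 133], [17, 107, 134], [16, 108, 116], [16, 105, 138], [16, 107, 159], [16, 105, 158], [16, 107, 158]]
```

View pics/crop1.png

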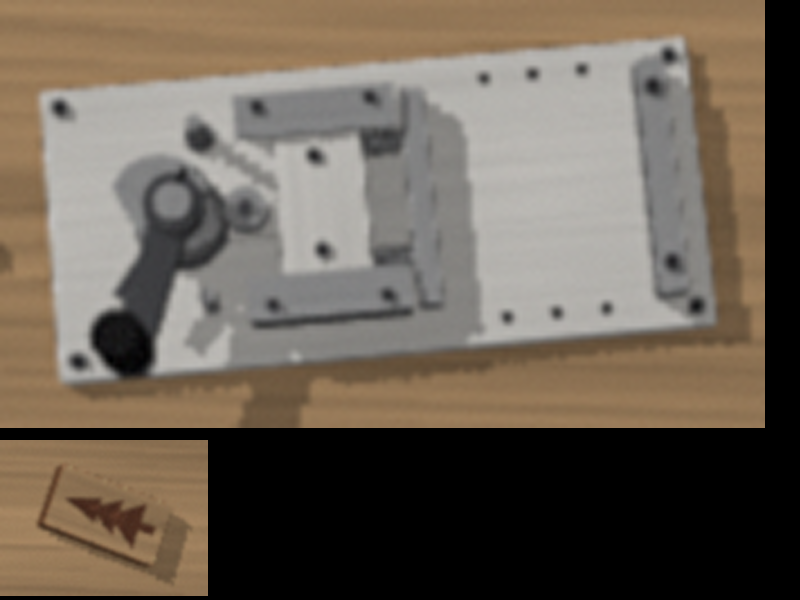

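The crop confirms it: plain wooden block, fir-tree relief up, top corners at about (423,216), (467,234), (458,265) and (415,248). In the bed crop, the shaft hub is at (218.2,179.4) and the handle top at (207.1,211.2). The pad is drawn back and the fence is at the right.

```bash
python3 - <<'E'
from h import *
c=cam("top")
B=ray(c,np.array([(40,92),(683,38),(715,322),(63,382)])/4.5+[180,135],.012)
y1=(B[0]+B[3]-B[1]-B[2])[:2]; th=np.arctan2(y1[1],y1[0]); print("bed corners",B.round(4).tolist(),"y dir deg",np.degrees(th), [np.linalg.norm(B[i]-B[i-1]).round(4) for i in range(4)])
ct=B.mean(0)[:2];u=y1/np.linalg.norm(y1);print("origin",ct+u*.025,"shaft pred",ct+u*.098)
print("hub",ray(c,np.array([[172,200]])/4.5+[180,135],.067),"handle",ray(c,np.array([[122,343]])/4.5+[180,135],.12))
K=ray(c,np.array([(60,465),(175,508),(150,567),(38,523)])/2.6-[0,440/2.6]+[400,215],.022)
print("block",K.round(4).tolist(),K.mean(0),[np.linalg.norm(K[i]-K[i-1]).round(4) for i in range(4)])
l=(K[1]+K[2]-K[0]-K[3])[:2];print("len dir deg",np.degrees(np.arctan2(l[1],l[0])))
s=r.get_state();A=R.from_quat(s["eef_rot"]).as_matrix();print(A.round(3))
E
```

```text
bed corners [[0.6206, 0.2148, 0.012], [0.6588, -0.1115, 0.012], [0.5119, -0.1288, 0.012], [0.4728, 0.1958, 0.012]] y dir deg 96.77305059029517 [np.float64(0.149), np.float64(0.3285), np.float64(0.148), np.float64(0.3269)]
origin [0.56304963 0.06740178] shaft pred [0.55444023 0.13989232]
hub [[0.55480542 0.13977933 0.067     ]] handle [[0.47694589 0.15367556 0.12      ]]
block [[0.4744, -0.3166, 0.022], [0.4398, -0.4152, 0.022], [0.3888, -0.392, 0.022], [0.4239, -0.2967, 0.022]] [ 0.43174146 -0.35513526  0.022     ] [np.float64(0.0543), np.float64(0.1045), np.float64(0.056), np.float64(0.1016)]
len dir deg -109.75960174733389
[[ 0.965  0.261 -0.001]
 [ 0.261 -0.965  0.002]
 [-0.    -0.002 -1.   ]]
```

>>> {"api": "carry_out", "payload": {"plan": [{"rot":[0,0,-0.48],"xyz":[0.16,-0.085,0.045],"grip":0},{"rot":[0,0,-0.48],"xyz":[0.16,-0.085,0.045],"grip":0},{"rot":[0,0,-0.962],"xyz":[0.324,-0.169,0.089],"grip":0},{"rot":[0,0,-0.962],"xyz":[0.324,-0.169,0.089],"grip":0},{"rot":[0,0,-0.962],"xyz":[0.324,-0.169,0.089],"grip":0},{"rot":[0,0,-0.962],"xyz":[0.324,-0.169,0.089],"grip":0},{"rot":[0,0,-0.962],"xyz":[0.324,-0.169,0.089],"grip":0},{"rot":[0,0,-0.962],"xyz":[0.324,-0.169,0.089],"grip":0}]}}

```text
clock: 0.77
tool_pos: [0.4019, -0.3824, 0.1591]
eef_rot: [0.816, 0.578, -0.0, -0.0]
contact_force: [0.7, -1.1, -0.2]
opening: 1.0
finger_force: 0.0
```

```bash
python3 - <<'E'
from h import *
s=r.get_state();print(s["tool_pos"],s["qd"].round(3))
im=r.snapshot("wrist")[:,:,::-1];c=cam("wrist",s);cv2.imwrite("pics/w1.png",im)
K=[[0.4744, -0.3166, 0.022], [0.4398, -0.4152, 0.022], [0.3888, -0.392, 0.022], [0.4239, -0.2967, 0.022]]
print(proj(c,K).round(1)); print(r.get_state()["tool_pos"],s["q"])
E
```

```text
[ 0.40192494 -0.38235989  0.15912751] [-0.831  0.215 -0.088  0.024  0.3   -0.176 -0.144]
[[329.3 103. ]
 [324.1 212.1]
 [269.  207.6]
 [269.4 100.8]]
[ 0.41031754 -0.37327332  0.15815492] [ 0.90309682  0.72805479 -0.37991629  1.84936626  0.42280566  0.64491844
 -0.07134136]
```

View pics/w1.png

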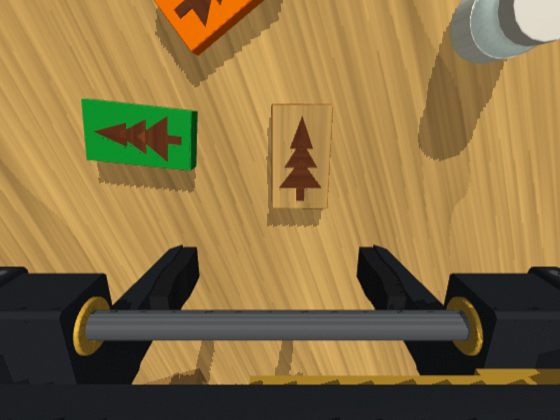

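The wrist view shows the block with top corners at (272,104), (332,105), (327,208) and (272,207), within about 3 px of the prediction. Green is at left and orange above, both clear of the fingers.

```bash
python3 - <<'E'
from h import *
s=dict(tool_pos=np.array([ 0.40192494,-0.38235989,0.15912751]),eef_rot=[.816,.578,0,0])
c=cam("wrist",s);K=ray(c,[(272.5,104),(332,105.5),(327,208),(272,207)],.022)
print(K.round(4).tolist(),K.mean(0),[np.linalg.norm(K[i]-K[i-1]).round(4) for i in range(4)])
l=(K[0]+K[1]-K[2]-K[3])[:2];print(np.degrees(np.arctan2(l[1],l[0])))
s=r.get_state();A=R.from_quat(s["eef_rot"]).as_matrix();print(s["tool_pos"],np.degrees(np.arctan2(A[1,0],A[0,0])),A.T@(np.r_[K.mean(0)[:2],.004]-s["tool_pos"]))
E
```

```text
[[0.4255, -0.3002, 0.022], [0.4761, -0.3194, 0.022], [0.4439, -0.412, 0.022], [0.3919, -0.3925, 0.022]] [ 0.43438697 -0.35602769  0.022     ] [np.float64(0.0982), np.float64(0.0541), np.float64(0.098), np.float64(0.0555)]
70.41453187349288
[ 0.41031754 -0.37327332  0.15815492] 71.45405576108656 [0.02254971 0.01679063 0.1544347 ]
```

>>> {"api": "carry_out", "payload": {"plan": [{"rot":[0,0,0],"xyz":[0,0,0],"grip":0},{"rot":[0,0,0],"xyz":[0,0,0],"grip":0},{"rot":[0,0,0],"xyz":[0,0,0],"grip":0}]}}

```text
clock: 1.07
tool_pos: [0.3997, -0.3851, 0.1597]
eef_rot: [0.819, 0.574, -0.001, -0.0]
contact_force: [-0.6, 0.6, -0.0]
opening: 1.0
finger_force: 0.0
```

```bash
python3 - <<'E'
from h import *
s=r.get_state();A=R.from_quat(s["eef_rot"]).as_matrix();print(s["tool_pos"],s["qd"].round(3),np.degrees(np.arctan2(A[1,0],A[0,0])),A.round(3),A.T@(np.r_[.433,-.3557,.004]-s["tool_pos"]))
E
```

```text
[ 0.39971871 -0.38512611  0.15966131] [ 0.018 -0.006  0.007 -0.004 -0.001  0.001  0.001] 70.08718051802126 [[ 0.341  0.94  -0.001]
 [ 0.94  -0.341 -0.001]
 [-0.001 -0.001 -1.   ]] [0.03920986 0.02144001 0.15558566]
```

>>> {"api": "carry_out", "payload": {"plan": [{"rot":[0,0,0],"xyz":[0.02,0.011,0],"grip":0},{"rot":[0,0,0],"xyz":[0.039,0.0215,0.015],"grip":0},{"rot":[0,0,0],"xyz":[0.039,0.0215,0.045],"grip":0},{"rot":[0,0,0],"xyz":[0.039,0.0215,0.08],"grip":0},{"rot":[0,0,0],"xyz":[0.039,0.0215,0.115],"grip":0},{"rot":[0,0,0],"xyz":[0.039,0.0215,0.14],"grip":0},{"rot":[0,0,0],"xyz":[0.039,0.0215,0.155],"grip":0},{"rot":[0,0,0],"xyz":[0.039,0.0215,0.155],"grip":0}]}}

```text
clock: 1.73
tool_pos: [0.4319, -0.356, 0.0024]
eef_rot: [0.819, 0.574, -0.002, -0.001]
contact_force: [-0.4, 1.0, -0.0]
opening: 1.001
finger_force: 0.0
```

>>> {"api": "carry_out", "payload": {"plan": [{"rot":[0,0,0],"xyz":[0,0,0],"grip":60},{"rot":[0,0,0],"xyz":[0,0,0],"grip":120},{"rot":[0,0,0],"xyz":[0,0,0],"grip":160},{"rot":[0,0,0],"xyz":[0,0,0],"grip":160},{"rot":[0,0,0],"xyz":[0,0,0],"grip":160},{"rot":[0,0,0],"xyz":[0,0,0],"grip":160}], "squeeze": 15}}

```text
clock: 2.23
tool_pos: [0.4348, -0.3549, 0.0055]
eef_rot: [0.818, 0.575, 0.0, 0.001]
contact_force: [-0.0, -0.8, 4.6]
opening: 0.632
finger_force: 15.0
```

>>> {"api": "carry_out", "payload": {"plan": [{"rot":[0,0,0],"xyz":[0,0,-0.025],"grip":160},{"rot":[0,0,0],"xyz":[0,0,-0.06],"grip":160},{"rot":[0,0,0],"xyz":[0,0,-0.1],"grip":160},{"rot":[0,0,-0.1],"xyz":[0.03,0,-0.13],"grip":160},{"rot":[0,0,-0.2],"xyz":[0.07,0.005,-0.13],"grip":160},{"rot":[0,0,-0.3],"xyz":[0.11,0.01,-0.13],"grip":160},{"rot":[0,0,-0.4],"xyz":[0.15,0.012,-0.13],"grip":160},{"rot":[0,0,-0.464],"xyz":[0.19,0.015,-0.13],"grip":160}], "squeeze": 20}}

```text
clock: 2.9
tool_pos: [0.5131, -0.1792, 0.1352]
eef_rot: [0.662, 0.749, -0.0, 0.0]
contact_force: [0.3, -0.1, -1.5]
opening: 0.633
finger_force: 20.0
```

```bash
python3 - <<'E'
from h import *
s=r.get_state();A=R.from_quat(s["eef_rot"]).as_matrix();print(s["tool_pos"],s["qd"].round(3),s["opening"],np.degrees(np.arctan2(A[1,0],A[0,0])),A.T@(np.r_[.5756,-.0389,.135]-s["tool_pos"]))
E
```

```text
[ 0.51305122 -0.179214    0.13518128] [-0.827  0.05  -0.11  -0.087  0.093  0.089 -0.228] 0.6330634552964808 97.05395644352076 [0.13157078 0.07930645 0.00014214]
```

>>> {"api": "carry_out", "payload": {"plan": [{"rot":[0,0,0],"xyz":[0.033,0.02,0],"grip":160},{"rot":[0,0,0],"xyz":[0.067,0.04,0],"grip":160},{"rot":[0,0,0],"xyz":[0.1,0.06,0],"grip":160},{"rot":[0,0,0],"xyz":[0.125,0.074,0],"grip":160},{"rot":[0,0,0],"xyz":[0.133,0.08,0],"grip":160},{"rot":[0,0,0],"xyz":[0.133,0.08,0],"grip":160},{"rot":[0,0,0],"xyz":[0.133,0.08,0],"grip":160}]}}

```text
clock: 3.48
tool_pos: [0.5758, -0.0404, 0.1345]
eef_rot: [0.664, 0.748, -0.001, 0.0]
contact_force: [0.2, -0.9, -1.6]
opening: 0.628
finger_force: 20.0
```

```bash
python3 - <<'E'
from h import *
s=r.get_state();im=np.ascontiguousarray(r.snapshot("wrist")[:,:,::-1]);c=cam("wrist",s);cv2.imwrite("pics/w2.png",im)
A=R.from_quat(s["eef_rot"]).as_matrix();print(s["tool_pos"].tolist(),s["eef_rot"].tolist(),s["qd"].round(3),np.degrees(np.arctan2(A[1,0],A[0,0])))
t=np.radians(96.77);u=np.array([np.cos(t),np.sin(t)]);v=np.array([u[1],-u[0]]);o=np.array([.563,.0674])
for n,b in dict(fenceTL=(-.06,-.16,.032),fenceTR=(.06,-.16,.032),padL=(-.055,-.053,.031),padR=(.055,-.053,.031),cornL=(-.075,-.19,.012),cornR=(.075,-.19,.012)).items(): print(n,proj(c,np.r_[o+v*b[0]+u*b[1],b[2]]).round(1))
E
```

```text
[0.5757585272484114, -0.0403720575359622, 0.13449401314447001] [0.663841861674364, 0.7478721024761559, -0.0011400614771520162, 3.586693651487214e-05] [ 0.04  -0.003  0.031  0.017  0.002  0.004  0.   ] 96.81293344042847
fenceTL [[214.3 257.5]]
fenceTR [[342.4 257.6]]
padL [[212.1 141. ]]
padR [[344.8 141. ]]
cornL [[205.6 274.5]]
cornR [[351.  274.6]]
```

View pics/w2.png

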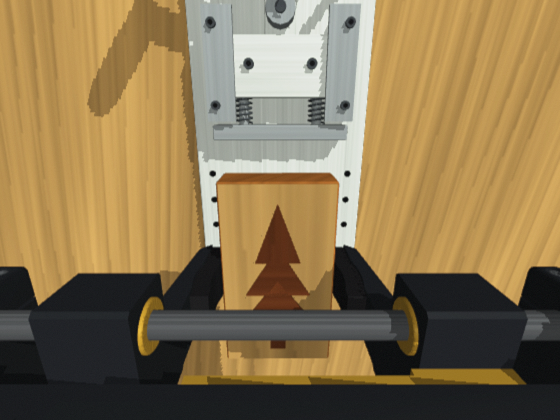

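The wrist view shows the block held. Its far top edge is at row 184 (columns 217–339) and its near edge at about row 357. The pad's front edge is at row 138.5, columns 213–347, and square to the block.

```bash
cat >> h.py <<'E'
t=np.radians(96.77);u=np.array([np.cos(t),np.sin(t)]);v=np.array([u[1],-u[0]]);o=np.array([.563,.0674])
def bed(P): d=np.atleast_2d(P)[:,:2]-o; return np.c_[d@v,d@u].round(4)
E
python3 - <<'E'
from h import *
s=dict(tool_pos=np.array([0.57576,-.04037,.1345]),eef_rot=[0.663841861674364, 0.7478721024761559, -0.0011400614771520162, 0])
c=cam("wrist",s)
print("pad",bed(ray(c,[(213,138.5),(347,138.5)],.031)))
print("block",bed(ray(c,[(217,184),(339,184),(228,357),(329,357)],.151)),"tcp",bed(s["tool_pos"]))
m=cv2.imread("pics/w2.png");g=cv2.cvtColor(m,cv2.COLOR_BGR2HSV)
for row,z in ((60,.012),(110,.012),(155,.012),(210,.012)):
    w=np.where(g[row,150:420,1]<45)[0]+150; print(row,w.min(),w.max(),bed(ray(c,[(w.min(),row),(w.max(),row)],z)).tolist())
E
```

```text
pad [[-0.0542 -0.051 ]
 [ 0.0567 -0.0509]]
block [[-0.0279 -0.0607]
 [ 0.027  -0.0606]
 [-0.028  -0.1585]
 [ 0.0277 -0.1585]] tcp [[-0.     -0.1085]]
60 190 369 [[-0.073, 0.0108], [0.0746, 0.0107]]
110 194 365 [[-0.0731, -0.0285], [0.0749, -0.0285]]
155 198 361 [[-0.0728, -0.0672], [0.0748, -0.0672]]
210 202 357 [[-0.0733, -0.1198], [0.0755, -0.1197]]
```

>>> {"api": "carry_out", "payload": {"plan": [{"rot":[0,0,0],"xyz":[0.0045,0.001,0.0],"grip":160},{"rot":[0,0,0],"xyz":[0.0045,0.001,0.03],"grip":160},{"rot":[0,0,0],"xyz":[0.0045,0.001,0.065],"grip":160},{"rot":[0,0,0],"xyz":[0.0045,0.001,0.09],"grip":160},{"rot":[0,0,0],"xyz":[0.0045,0.001,0.105],"grip":160},{"rot":[0,0,0],"xyz":[0.0045,0.001,0.111],"grip":160},{"rot":[0,0,0],"xyz":[0.0045,0.001,0.114],"grip":160},{"rot":[0,0,0],"xyz":[0.0045,0.001,0.114],"grip":160}]}}

```text
clock: 4.2
tool_pos: [0.5769, -0.0355, 0.0208]
eef_rot: [0.664, 0.747, -0.0, 0.0]
contact_force: [-0.1, -0.0, -1.3]
opening: 0.633
finger_force: 20.0
```

>>> {"api": "carry_out", "payload": {"plan": [{"rot":[0,0,0],"xyz":[0,0,0.001],"grip":160},{"rot":[0,0,0],"xyz":[0,0,0.002],"grip":160},{"rot":[0,0,0],"xyz":[0,0,0.002],"grip":160}]}}

```text
clock: 4.45
tool_pos: [0.5776, -0.0347, 0.0196]
eef_rot: [0.664, 0.748, 0.001, 0.001]
contact_force: [0.4, -0.2, -1.5]
opening: 0.636
finger_force: 20.0
```

>>> {"api": "carry_out", "payload": {"plan": [{"rot":[0,0,0],"xyz":[-0.0005,-0.001,0.001],"grip":160},{"rot":[0,0,0],"xyz":[-0.001,-0.001,0.002],"grip":160},{"rot":[0,0,0],"xyz":[-0.001,-0.001,0.002],"grip":160},{"rot":[0,0,0],"xyz":[-0.001,-0.001,0.002],"grip":160}]}}

```text
clock: 4.78
tool_pos: [0.5762, -0.0356, 0.0175]
eef_rot: [0.664, 0.748, 0.0, 0.0]
contact_force: [-2.4, 0.3, 6.0]
opening: 0.632
finger_force: 20.0
```

>>> {"api": "carry_out", "payload": {"plan": [{"rot":[0,0,0],"xyz":[0,0,0],"grip":130},{"rot":[0,0,0],"xyz":[0,0,0],"grip":70},{"rot":[0,0,0],"xyz":[0,0,0],"grip":40},{"rot":[0,0,0],"xyz":[0,0,-0.015],"grip":40},{"rot":[0,0,0],"xyz":[0,0,-0.05],"grip":0},{"rot":[0,0,0],"xyz":[0,0,-0.09],"grip":0},{"rot":[0,0,0],"xyz":[0,0,-0.13],"grip":0},{"rot":[0,0,0],"xyz":[0,0,-0.13],"grip":0}]}}

```text
clock: 5.45
tool_pos: [0.5807, -0.035, 0.1536]
eef_rot: [0.664, 0.748, 0.005, 0.004]
contact_force: [1.3, 0.3, -0.5]
opening: 1.004
finger_force: 0.0
```

>>> {"api": "carry_out", "payload": {"plan": [{"rot":[0,0,0],"xyz":[-0.02,0,0],"grip":0},{"rot":[0,0,0],"xyz":[-0.02,0,0],"grip":0},{"rot":[0,0,0],"xyz":[-0.02,0,0],"grip":0}]}}

```text
clock: 5.7
tool_pos: [0.5782, -0.0569, 0.1463]
eef_rot: [0.665, 0.747, -0.001, 0.0]
contact_force: [0.7, -0.1, -0.4]
opening: 1.0
finger_force: 0.0
```

```bash
python3 - <<'E'
from h import *
s=r.get_state();im=np.ascontiguousarray(r.snapshot("wrist")[:,:,::-1]);c=cam("wrist",s);cv2.imwrite("pics/w3.png",im)
print(s["tool_pos"].tolist(),s["eef_rot"].tolist(),s["qd"].round(3))
E
```

```text
[0.5781862750412764, -0.05688890788924186, 0.14634025564008812] [0.6648482296491937, 0.7469782887686333, -0.0005067051299493562, 0.00010435769677756658] [-0.025  0.008 -0.028  0.012 -0.011 -0.006 -0.003]
```

View pics/w3.png

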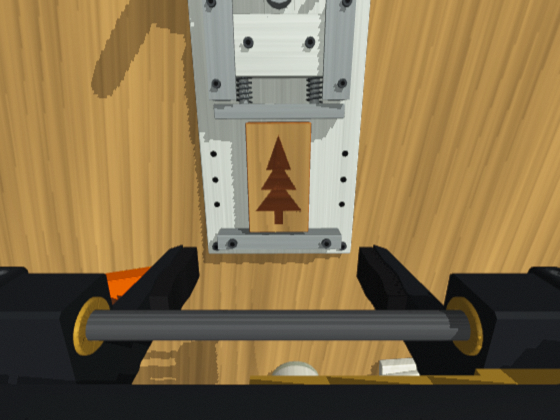

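The block lies in the bed, columns 246–311 and rows 123–233, between the pad (edge at about row 118, columns 214–344) and the fence (columns 217–342). Next I check numerically whether it is square and centred.

```bash
python3 - <<'E'
from h import *
s=dict(tool_pos=np.array([0.5781862750412764, -0.05688890788924186, 0.14634025564008812]),eef_rot=[0.6648482296491937, 0.7469782887686333, -0.0005067051299493562, 0.0001])
c=cam("wrist",s);im=cv2.imread("pics/w3.png")
l=cv2.createLineSegmentDetector().detect(cv2.cvtColor(im,6))[0][:,0]
for a in l:
    L=np.hypot(a[2]-a[0],a[3]-a[1])
    if L>35 and 185<a[[0,2]].min() and a[[0,2]].max()<370 and 80<a[[1,3]].min() and a[[1,3]].max()<260:
        b=bed(ray(c,a.reshape(2,2),.033)); d=b[1]-b[0]; print(a.round(1),b.tolist(),np.degrees(np.arctan2(d[1],d[0])).round(1))
E
```

```text
[203.5 190.5 207.7 248.2] [[-0.0673, -0.1144], [-0.0678, -0.172]] -90.5
[199.2 139.3 202.2 177. ] [[-0.0674, -0.0689], [-0.0676, -0.1019]] -90.3
[265.8 168.6 277.5 134.6] [[-0.0105, -0.0945], [-0.0001, -0.0651]] 70.5
[310.6 143.1 308.  225.7] [[0.0285, -0.0724], [0.0285, -0.1489]] -90.0
[209.4 253.1 349.4 252.6] [[-0.0666, -0.1772], [0.0695, -0.1771]] 0.0
[338.1 234.5 219.4 234.2] [[0.0574, -0.158], [-0.0556, -0.1574]] 179.7
[248.1 170.6 249.9 231.9] [[-0.0262, -0.0963], [-0.0265, -0.1551]] -90.3
[278.1 134.8 290.2 168.7] [[0.0004, -0.0653], [0.0112, -0.0947]] -69.8
[251.9 231.  305.6 230.8] [[-0.0246, -0.1542], [0.0264, -0.1541]] 0.1
[248.1 120.8 306.9 120.6] [[-0.0248, -0.0537], [0.0248, -0.0536]] 0.1
[247.6 225.6 243.8 123.1] [[-0.0285, -0.1487], [-0.0285, -0.0556]] 90.0
[308.1 123.2 246.9 123.8] [[0.0259, -0.0558], [-0.026, -0.0561]] -179.7
[246.2 124.4 248.  169.4] [[-0.0266, -0.0566], [-0.0263, -0.0952]] -89.6
[215.6 117.1 338.1 116.2] [[-0.0521, -0.0506], [0.051, -0.0502]] 0.2
[366.3 145.5 355.1 209.3] [[0.0768, -0.0746], [0.0717, -0.1328]] -95.0
[193.6 173.1 191.8 243.1] [[-0.0749, -0.0984], [-0.0828, -0.1666]] -96.6
```

The block is square within 0.3° and centred within about 1 mm, with gaps of about 3 mm to the fence and 4 mm to the pad. Now the crank.

>>> {"api": "carry_out", "payload": {"plan": [{"rot":[0,0,0],"xyz":[0.02,0,-0.03],"grip":0},{"rot":[0,0,0],"xyz":[0.055,-0.015,-0.05],"grip":0},{"rot":[0,0,0],"xyz":[0.09,-0.03,-0.05],"grip":0},{"rot":[0,0,0],"xyz":[0.125,-0.042,-0.05],"grip":0},{"rot":[0,0,0],"xyz":[0.155,-0.054,-0.05],"grip":0},{"rot":[0,0,0],"xyz":[0.18,-0.065,-0.05],"grip":0},{"rot":[0,0,0],"xyz":[0.18,-0.075,-0.05],"grip":0},{"rot":[0,0,0],"xyz":[0.18,-0.075,-0.05],"grip":0}]}}

```text
clock: 6.42
tool_pos: [0.4795, 0.1169, 0.1964]
eef_rot: [0.661, 0.75, -0.001, -0.001]
contact_force: [0.4, -0.6, -0.4]
opening: 1.005
finger_force: 0.0
```

>>> {"api": "carry_out", "payload": {"plan": [{"rot":[0,0,0],"xyz":[0,0,0],"grip":0},{"rot":[0,0,0],"xyz":[0,0,0],"grip":0}]}}

```text
clock: 6.58
tool_pos: [0.4832, 0.1138, 0.1964]
eef_rot: [0.664, 0.748, -0.0, 0.0]
contact_force: [0.3, 0.4, -0.2]
opening: 1.004
finger_force: 0.0
```

```bash
python3 - <<'E'
from h import *
s=r.get_state();im=np.ascontiguousarray(r.snapshot("wrist")[:,:,::-1]);c=cam("wrist",s);cv2.imwrite("pics/w4.png",im)
print(s["tool_pos"].tolist(),s["eef_rot"].tolist(),s["qd"].round(3))
print(proj(c,[[.477,.1537,.12],[.5548,.1398,.067]]),proj(cam("scene"),[[.477,.1537,.12],[.5548,.1398,.067]]))
E
```

```text
[0.48319643411054375, 0.11377600142599024, 0.19642042647511337] [0.6642268785243363, 0.7475310002966632, -0.00019333340769496566, 0.00014164561571004746] [ 0.014  0.002  0.002 -0.012 -0.001  0.001 -0.   ]
[[276.34432097 164.94056236]
 [355.95430152 179.25525397]] [[348.37317435 192.26081114]
 [336.09247785 236.59376305]]
```

View pics/w4.png

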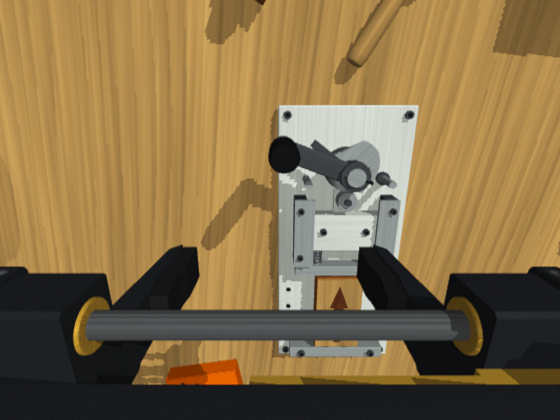

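The handle top is at about (285,154) and the hub top at about (357,176); the cam lobe points away from the roller, on the far side from the pad.

```bash
python3 - <<'E'
from h import *
s=dict(tool_pos=np.array([0.48319643411054375, 0.11377600142599024, 0.19642042647511337]),eef_rot=[0.6642268785243363, 0.7475310002966632, -0.0002,.00014])
c=cam("wrist",s);im=cv2.imread("pics/w4.png");m=((im.max(2)<32)*255).astype(np.uint8);m[:120]=0;m[200:]=0
k=max(cv2.findContours(m,0,1)[0],key=cv2.contourArea);(x,y),rr=cv2.minEnclosingCircle(k);print(x,y,rr,cv2.boundingRect(k))
h=ray(c,[(285,154)],.12)[0];hub=ray(c,[(357,176)],.067)[0];print(h,hub,np.linalg.norm((h-hub)[:2]),bed([h,hub]))
print([np.linalg.norm(ray(c,[(285,154)],.12)-ray(c,[(285+rr,154)],.12))])
A=R.from_quat(s["eef_rot"]).as_matrix();print(A.T@(np.r_[h[:2],.075]-s["tool_pos"]))
E
```

```text
283.5 154.5 17.507240295410156 (269, 137, 31, 36)
[0.4824873  0.16264258 0.12      ] [0.55516242 0.1430172  0.067     ] 0.0752783458903013 [[-0.0687  0.1041]
 [ 0.0011  0.076 ]]
[np.float64(0.013119155309964)]
[0.04866853 0.00505647 0.12139675]
```

>>> {"api": "carry_out", "payload": {"plan": [{"rot":[0,0,0],"xyz":[0.03,0.003,0],"grip":0},{"rot":[0,0,0],"xyz":[0.0485,0.005,0],"grip":0},{"rot":[0,0,0],"xyz":[0.0485,0.005,0.03],"grip":0},{"rot":[0,0,0],"xyz":[0.0485,0.005,0.06],"grip":40},{"rot":[0,0,0],"xyz":[0.0485,0.005,0.09],"grip":80},{"rot":[0,0,0],"xyz":[0.0485,0.005,0.112],"grip":80},{"rot":[0,0,0],"xyz":[0.0485,0.005,0.12],"grip":80},{"rot":[0,0,0],"xyz":[0.0485,0.005,0.12],"grip":80}]}}

```text
clock: 7.3
tool_pos: [0.4814, 0.1621, 0.075]
eef_rot: [0.664, 0.748, -0.002, -0.0]
contact_force: [1.2, -0.1, 0.4]
opening: 0.691
finger_force: 0.0
```

>>> {"api": "carry_out", "payload": {"plan": [{"rot":[0,0,0],"xyz":[0,0,0],"grip":140},{"rot":[0,0,0],"xyz":[0,0,0],"grip":200},{"rot":[0,0,0],"xyz":[0,0,0],"grip":220},{"rot":[0,0,0],"xyz":[0,0,0],"grip":230},{"rot":[0,0,0],"xyz":[0,0,0],"grip":230},{"rot":[0,0,0],"xyz":[0,0,0],"grip":230}], "squeeze": 20}}

```text
clock: 7.8
tool_pos: [0.4823, 0.1631, 0.0774]
eef_rot: [0.664, 0.748, 0.001, 0.0]
contact_force: [0.2, 0.3, 0.6]
opening: 0.281
finger_force: 20.0
```

```bash
cat > st.py <<'E'
from h import *
s=r.get_state();d=s["tool_pos"][:2]-[.555,.1425];e=np.array([d@v,d@u]);f=s["contact_force"][:2];f=np.array([f@v,f@u])
A=R.from_quat(s["eef_rot"]).as_matrix();a=np.arctan2(e[1],e[0]);rh=e/np.hypot(*e);th=np.array([rh[1],-rh[0]])
print("clk %.2f a %.3f rad=%.4f toolxy(bedy,bedx) %.4f %.4f z %.4f yaw %.2f Ftan(cw) %.2f Frad %.2f Fz %.2f"%(s["clock"],a,np.hypot(*e),e[1],e[0],s["tool_pos"][2],np.degrees(np.arctan2(A[1,0],A[0,0])),f@th,f@rh,s["contact_force"][2]),s["opening"],np.abs(s["qd"]).max().round(3))
E
python3 st.py
```

```text
clk 7.80 a 2.747 rad=0.0756 toolxy(bedy,bedx) 0.0291 -0.0698 z 0.0774 yaw 96.81 Ftan(cw) 0.36 Frad -0.12 Fz 0.64 0.2810767517542238 0.005
```

>>> {"api": "carry_out", "payload": {"plan": [{"rot":[0,0,0],"xyz":[0.0064,0.0034,0],"grip":230},{"rot":[0,0,0],"xyz":[0.0129,0.0073,0],"grip":230},{"rot":[0,0,0],"xyz":[0.0189,0.0118,0],"grip":230},{"rot":[0,0,0],"xyz":[0.0245,0.0169,0],"grip":230},{"rot":[0,0,0],"xyz":[0.0295,0.0225,0],"grip":230},{"rot":[0,0,0],"xyz":[0.0339,0.0286,0],"grip":230},{"rot":[0,0,0],"xyz":[0.0377,0.0351,0],"grip":230},{"rot":[0,0,0],"xyz":[0.0409,0.0419,0],"grip":230}]}}

```text
clock: 8.47
tool_pos: [0.5179, 0.2105, 0.0774]
eef_rot: [0.663, 0.748, 0.0, -0.001]
contact_force: [-3.8, 1.3, 4.2]
opening: 0.278
finger_force: 20.1
```

```bash
python3 st.py
```

```text
clk 8.47 a 1.952 rad=0.0775 toolxy(bedy,bedx) 0.0719 -0.0288 z 0.0774 yaw 96.91 Ftan(cw) -2.71 Frad 2.98 Fz 4.21 0.2783027684642142 0.27
```

>>> {"api": "carry_out", "payload": {"plan": [{"rot":[0,0,0],"xyz":[0,0,0],"grip":230},{"rot":[0,0,0],"xyz":[0,0,0],"grip":230}]}}

```text
clock: 8.63
tool_pos: [0.5186, 0.2109, 0.0774]
eef_rot: [0.663, 0.748, 0.001, -0.001]
contact_force: [-1.8, 3.4, 4.7]
opening: 0.28
finger_force: 20.1
```

```bash
python3 st.py
```

```text
clk 8.63 a 1.942 rad=0.0775 toolxy(bedy,bedx) 0.0722 -0.0281 z 0.0774 yaw 96.90 Ftan(cw) -0.01 Frad 3.85 Fz 4.73 0.2800910339413951 0.013
```

>>> {"api": "carry_out", "payload": {"plan": [{"rot":[0,0,0],"xyz":[0.0039,0.0042,0],"grip":230},{"rot":[0,0,0],"xyz":[0.0059,0.0114,0],"grip":230},{"rot":[0,0,0],"xyz":[0.0073,0.0187,0],"grip":230},{"rot":[0,0,0],"xyz":[0.0079,0.0262,0],"grip":230},{"rot":[0,0,0],"xyz":[0.0077,0.0337,0],"grip":230},{"rot":[0,0,0],"xyz":[0.0068,0.0412,0],"grip":230},{"rot":[0,0,0],"xyz":[0.0052,0.0485,0],"grip":230},{"rot":[0,0,0],"xyz":[0.0052,0.0485,0],"grip":230}]}}

```text
clock: 9.3
tool_pos: [0.5665, 0.2198, 0.0772]
eef_rot: [0.664, 0.748, 0.0, -0.0]
contact_force: [-1.5, 0.1, 5.2]
opening: 0.277
finger_force: 20.1
```

```bash
sed -i 's/e=np.array(\[d@v,d@u\])/e=np.array([d@v-.0005,d@u-.0029])/' st.py; python3 st.py
```

```text
clk 9.30 a 1.301 rad=0.0753 toolxy(bedy,bedx) 0.0725 0.0200 z 0.0772 yaw 96.78 Ftan(cw) -1.55 Frad -0.09 Fz 5.19 0.27685475284524663 0.021
```

>>> {"api": "carry_out", "payload": {"plan": [{"rot":[0,0,0],"xyz":[-0.001,0.0036,0],"grip":230},{"rot":[0,0,0],"xyz":[-0.0024,0.0071,0],"grip":230},{"rot":[0,0,0],"xyz":[-0.0038,0.0106,0],"grip":230},{"rot":[0,0,0],"xyz":[-0.0055,0.0139,0],"grip":230},{"rot":[0,0,0],"xyz":[-0.0055,0.0139,0],"grip":230}]}}

```text
clock: 9.72
tool_pos: [0.5801, 0.2165, 0.0773]
eef_rot: [0.664, 0.748, 0.0, -0.001]
contact_force: [-1.8, 1.5, 4.6]
opening: 0.279
finger_force: 20.1
```

```bash
python3 st.py
```

```text
clk 9.72 a 1.115 rad=0.0753 toolxy(bedy,bedx) 0.0676 0.0331 z 0.0773 yaw 96.83 Ftan(cw) -2.16 Frad 0.80 Fz 4.62 0.2790607070160774 0.01
```

>>> {"api": "carry_out", "payload": {"plan": [{"rot":[0,0,0],"xyz":[-0.0018,0.0033,0],"grip":230},{"rot":[0,0,0],"xyz":[-0.0037,0.0065,0],"grip":230},{"rot":[0,0,0],"xyz":[-0.0058,0.0096,0],"grip":230},{"rot":[0,0,0],"xyz":[-0.0081,0.0126,0],"grip":230},{"rot":[0,0,0],"xyz":[-0.0081,0.0126,0],"grip":230}]}}

```text
clock: 10.13
tool_pos: [0.5922, 0.2112, 0.0772]
eef_rot: [0.663, 0.748, -0.0, -0.002]
contact_force: [-4.4, 2.7, 5.8]
opening: 0.275
finger_force: 20.1
```

```bash
python3 st.py
```

```text
clk 10.13 a 0.940 rad=0.0755 toolxy(bedy,bedx) 0.0610 0.0445 z 0.0772 yaw 96.89 Ftan(cw) -5.13 Frad 0.17 Fz 5.85 0.27507602127655223 0.007
```

>>> {"api": "carry_out", "payload": {"plan": [{"rot":[0,0,0],"xyz":[-0.0024,0.0029,0],"grip":230},{"rot":[0,0,0],"xyz":[-0.0049,0.0057,0],"grip":230},{"rot":[0,0,0],"xyz":[-0.0076,0.0083,0],"grip":230},{"rot":[0,0,0],"xyz":[-0.0076,0.0083,0],"grip":230},{"rot":[0,0,0],"xyz":[-0.0076,0.0083,0],"grip":230}]}}

```text
clock: 10.55
tool_pos: [0.6008, 0.2055, 0.0772]
eef_rot: [0.663, 0.749, 0.0, -0.002]
contact_force: [-5.8, 4.0, 6.2]
opening: 0.281
finger_force: 20.1
```

```bash
python3 st.py
```

```text
clk 10.55 a 0.803 rad=0.0755 toolxy(bedy,bedx) 0.0543 0.0524 z 0.0772 yaw 96.94 Ftan(cw) -7.01 Frad -0.32 Fz 6.24 0.2809271154010097 0.004
```

>>> {"api": "carry_out", "payload": {"plan": [{"rot":[0,0,0],"xyz":[-0.0028,0.0025,0],"grip":230},{"rot":[0,0,0],"xyz":[-0.0057,0.0048,0],"grip":230},{"rot":[0,0,0],"xyz":[-0.0057,0.0048,0],"grip":230},{"rot":[0,0,0],"xyz":[-0.0057,0.0048,0],"grip":230}]}}

```text
clock: 10.88
tool_pos: [0.6061, 0.2012, 0.0772]
eef_rot: [0.663, 0.749, 0.001, -0.003]
contact_force: [-5.6, 5.3, 5.3]
opening: 0.277
finger_force: 20.1
```

```bash
python3 st.py
```

```text
clk 10.88 a 0.713 rad=0.0755 toolxy(bedy,bedx) 0.0494 0.0571 z 0.0772 yaw 96.96 Ftan(cw) -7.75 Frad 0.14 Fz 5.33 0.2771646042321965 0.002
```

>>> {"api": "carry_out", "payload": {"plan": [{"rot":[0,0,0],"xyz":[-0.0031,0.0022,0],"grip":230},{"rot":[0,0,0],"xyz":[-0.0062,0.0042,0],"grip":230},{"rot":[0,0,0],"xyz":[-0.0062,0.0042,0],"grip":230},{"rot":[0,0,0],"xyz":[-0.0062,0.0042,0],"grip":230}]}}

```text
clock: 11.22
tool_pos: [0.6109, 0.1963, 0.0772]
eef_rot: [0.663, 0.749, 0.001, -0.003]
contact_force: [-5.9, 7.7, 5.0]
opening: 0.275
finger_force: 20.1
```

```bash
python3 st.py
```

```text
clk 11.22 a 0.622 rad=0.0755 toolxy(bedy,bedx) 0.0440 0.0614 z 0.0772 yaw 96.98 Ftan(cw) -9.69 Frad 0.84 Fz 4.96 0.2745064876027251 0.002
```

>>> {"api": "carry_out", "payload": {"plan": [{"rot":[0,0,0],"xyz":[-0.0032,0.0019,0],"grip":230},{"rot":[0,0,0],"xyz":[-0.0059,0.0033,0],"grip":230},{"rot":[0,0,0],"xyz":[-0.0059,0.0033,0],"grip":230},{"rot":[0,0,0],"xyz":[-0.0059,0.0033,0],"grip":230}]}}

```text
clock: 11.55
tool_pos: [0.6165, 0.1894, 0.0773]
eef_rot: [0.663, 0.749, 0.001, -0.002]
contact_force: [-2.4, 4.6, 4.2]
opening: 0.273
finger_force: 20.1
```

```bash
python3 st.py
```

```text
clk 11.55 a 0.504 rad=0.0754 toolxy(bedy,bedx) 0.0364 0.0661 z 0.0773 yaw 96.93 Ftan(cw) -5.19 Frad 0.72 Fz 4.20 0.27327530546859025 0.006
```

>>> {"api": "carry_out", "payload": {"plan": [{"rot":[0,0,0],"xyz":[-0.0027,0.0013,0],"grip":230},{"rot":[0,0,0],"xyz":[-0.0055,0.0025,0],"grip":230},{"rot":[0,0,0],"xyz":[-0.0055,0.0025,0],"grip":230},{"rot":[0,0,0],"xyz":[-0.0055,0.0025,0],"grip":230}]}}

```text
clock: 11.88
tool_pos: [0.6211, 0.1819, 0.0773]
eef_rot: [0.664, 0.748, 0.001, 0.0]
contact_force: [-0.4, 2.1, 4.1]
opening: 0.276
finger_force: 20.1
```

```bash
python3 st.py
```

```text
clk 11.88 a 0.387 rad=0.0753 toolxy(bedy,bedx) 0.0285 0.0698 z 0.0773 yaw 96.82 Ftan(cw) -2.06 Frad 0.64 Fz 4.12 0.2762898905281355 0.005
```

>>> {"api": "carry_out", "payload": {"plan": [{"rot":[0,0,0],"xyz":[0,0,0],"grip":200},{"rot":[0,0,0],"xyz":[0,0,0],"grip":150},{"rot":[0,0,0],"xyz":[0,0,0],"grip":100},{"rot":[0,0,0],"xyz":[0,0,-0.02],"grip":100},{"rot":[0,0,0],"xyz":[0,0,-0.05],"grip":100},{"rot":[0,0,0],"xyz":[0,0,-0.085],"grip":100},{"rot":[0,0,0],"xyz":[0,0,-0.12],"grip":100},{"rot":[0,0,0],"xyz":[0,0,-0.12],"grip":100}]}}

```text
clock: 12.55
tool_pos: [0.6244, 0.1818, 0.2032]
eef_rot: [0.664, 0.747, 0.005, 0.003]
contact_force: [-0.2, 1.1, 0.6]
opening: 0.61
finger_force: 0.0
```

>>> {"api": "carry_out", "payload": {"plan": [{"rot":[0,0,0],"xyz":[-0.04,0,0],"grip":50},{"rot":[0,0,0],"xyz":[-0.08,-0.02,0],"grip":0},{"rot":[0,0,0],"xyz":[-0.12,-0.04,0],"grip":0},{"rot":[0,0,0],"xyz":[-0.15,-0.07,0],"grip":0},{"rot":[0,0,0],"xyz":[-0.15,-0.07,0],"grip":0},{"rot":[0,0,0],"xyz":[-0.15,-0.07,0],"grip":0},{"rot":[0,0,0],"xyz":[-0.15,-0.07,0],"grip":0}]}}

```text
clock: 13.13
tool_pos: [0.5692, 0.0237, 0.1966]
eef_rot: [0.664, 0.748, 0.0, 0.0]
contact_force: [-0.0, 0.5, 1.0]
opening: 1.001
finger_force: 0.0
```

```bash
python3 - <<'E'
from h import *
s=r.get_state();im=np.ascontiguousarray(r.snapshot("wrist")[:,:,::-1]);cv2.imwrite("pics/w5.png",im)
print(s["clock"],s["tool_pos"].tolist(),s["eef_rot"].tolist(),s["contact_force"])
E
```

```text
13.1333 [0.5692135879667699, 0.023683225383743987, 0.1966349801944859] [0.664223951912361, 0.7475336294813538, 7.379951723893536e-05, 9.515246038521139e-05] [-0.02587609  0.45423276  0.98709885]
```

View pics/w5.png

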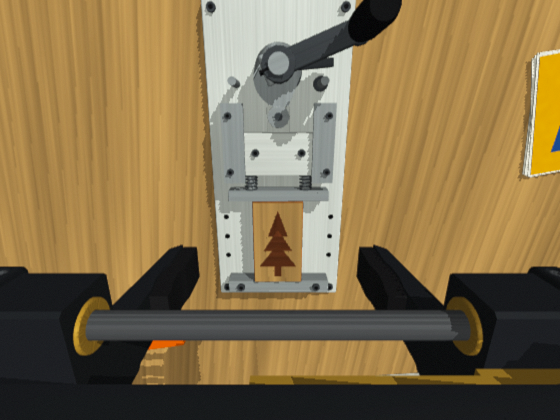

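The block is clamped between pad (row 200) and fence (row 282), with the springs compressed. The crank stays where I left it, and the dog at about (325,62) is still short of the stop pin at (321,83). One numeric check that nothing creeps, then I hand in.

```bash
python3 - <<'E'
from h import *
s=r.get_state();im=np.ascontiguousarray(r.snapshot("wrist")[:,:,::-1]);c=cam("wrist",s);a=cv2.imread("pics/w5.png")
print("changed px",int((cv2.absdiff(im,a)[:300].max(2)>40).sum()))
h=bed(ray(c,[(385,12)],.12))[0]-[.0015,.0779-.002];print("handle angle",np.arctan2(h[1],h[0]),np.hypot(*h))
for l in cv2.createLineSegmentDetector().detect(cv2.cvtColor(a,6))[0][:,0]:
    if np.hypot(l[2]-l[0],l[3]-l[1])>30 and 225<l[[0,2]].min() and l[[0,2]].max()<335 and 185<l[[1,3]].min() and l[[1,3]].max()<290: print(l.round(1),bed(ray(c,l.reshape(2,2),.033)).tolist())
E
```

```text
changed px 4606
handle angle 0.3144576763995576 0.07371465254615259
[254.3 223.1 254.7 279.4] [[-0.0247, -0.0829], [-0.0258, -0.1548]]
[324.4 190.  229.4 190.3] [[0.0522, -0.0444], [-0.0508, -0.0448]]
[302.5 211.9 301.2 270.6] [[0.0292, -0.0695], [0.0296, -0.143]]
[259.4 185.7 296.9 185.7] [[-0.0182, -0.0397], [0.0223, -0.0397]]
[251.9 200.3 301.9 199.9] [[-0.0267, -0.0561], [0.0281, -0.0557]]
[252.7 269.4 250.7 200.6] [[-0.0278, -0.1414], [-0.028, -0.0565]]
[301.9 202.6 261.9 203.1] [[0.0281, -0.0587], [-0.0158, -0.0594]]
```

```bash
python3 - <<'E'
from h import *
a=r.snapshot("scene").astype(int)
for i in range(10): b=r.snapshot("scene").astype(int)
d=np.abs(a-b).max(2)[190:300,190:380]>40; print("scene change near bed over 0.5 s:",int(d.sum()))
if d.sum()<60: print(r.finish_job())
E
```

```text
scene change near bed over 0.5 s: 20
the job is handed in; nothing more can be done
None
```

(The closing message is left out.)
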